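# Start the stage adapter's clamp bolt in its thread

## Task

One hexagon-headed clamp bolt of the microscope stage adapter stands loose and proud in its threaded boss and must be started by hand. Pressing it lightly down, turn it backward (anticlockwise seen from above) until you feel it drop into the start of the thread, then screw it forward (clockwise) one full turn from there. Finish while still gripping the bolt's head, with the bolt upright and at rest, and leave the other things on the table where they are.

Things in the scene. Friction and masses are not known exactly. Their poses are not given: they have to be found in the camera images.
- bolt: Loose steel clamp bolt, upright, about 0.22 kg. Round shank of 18 mm diameter from 18 mm below the origin up to the head at 36 mm above it. Origin on the axis, level with two opposite thread teeth: round stubs 4 mm thick along the bolt's own +x and -x, reaching 15.5 mm from the axis. z is up along the bolt. At the start the teeth rest on the rim of the boss, the origin 2 mm above the rim.
- head (a point): Middle of the loose bolt's hexagon head, on its axis. Head 26 mm across flats and 26 mm tall (13 mm above and below this point), solid steel; its flats face 0, 60, 120 ... degrees from the bolt's x axis. It is the grip for turning.
- mouth (a point): Centre of the mouth of the fixed threaded boss (45 mm outside diameter, 66 mm above the table), on the bolt's axis, level with the flat rim; z up. Right-handed coarse two-start thread: the bolt goes down 16 mm per clockwise turn, and the gripper must go down with it. Play: about 1.5 mm up and down, 1 mm sideways. The bolt stays where it is left in the thread.
- notch (a point): One of two opposite notches in the boss's rim, 13 mm from the axis along the mouth's +x (the other along -x). Turned backward by some 30 to 110 degrees the teeth come over the notches (within about 10 degrees of the mouth's x axis) and a wall stops them from turning farther back. Turned forward on the rim instead, they run against stop blocks 6 mm high.
- thread (a point): Point on the boss's axis 5.7 mm below the mouth: where the bolt's origin lies after the drop. Over the notches the bolt, if let go or lightly pushed down (a few N), drops 7 to 8 mm to here. One clockwise turn later its origin is about 15 mm lower than this point and the head's underside still about 15 mm above the rim.
- adapter: The fixed stage adapter: round aluminium base of 190 mm diameter, 12 mm thick, origin at the centre of its underside. The threaded boss with the loose bolt stands at +55 mm along its x axis; at -55 mm stands an equal boss with an equal bolt already screwed home (head top 94 mm above the table), to be left alone.
- solvent_bottle: Bystander: white plastic bottle, 56 mm diameter, 120 mm tall, origin at the centre of its underside.
- wafer_jar: Bystander: flat round wafer jar, 90 mm diameter, 35 mm tall, origin at the centre of its underside.
- wrench: Bystander: steel wrench 170 mm long lying flat on the table, origin under its middle.
Things that resemble listed ones, but are neither listed nor needed, are in the scene too. Several things have the shape of the bolt; the one meant has the colours described above.

How it is judged:
By the outcome, as a careful person would: the job done as asked, in the order asked, and still so for the second after the job is handed in, while the arm keeps its last pose, push and grip.
It also fails if it takes over 64 s, if anything falls off the work surface, if the arm or the gripper's body presses on something with over 40 N, if the wrist force passes 120 N, or if a joint passes its speed limit or range.

## Robot

A 7-joint arm with a two-finger parallel gripper is mounted at the origin on the work surface. World frame = base frame: x ahead of the robot, y to its left, z up, the work surface at z = 0. Lengths are in m, angles in rad, forces in N, time in s.
With the tool pointing down it reaches from about 0.425 to 0.925 m from the base axis. Payload 6.8 kg.
Tool frame: the origin (TCP) lies on the front face of the gripper's body, between the roots of the fingers; the fingertips stand 73 mm ahead of it and the grasp point (between the pads) lies 54 mm ahead of it (tcp_to_tips is the distance from the TCP to the fingertips, in m); z points along the fingers, x is the direction in which the jaws open and shut, and the axes are right-handed (so a half turn about z gives the same grasp; the last joint's range is limited). The gripper opens to 85 mm and grips with 20 to 120 N. Pads are 22 mm wide; open, the fingers measure 114 mm over their backs; the gripper's body (76 mm by 85 mm) begins 54 mm behind the grasp point. The pads swing forward as they close: fully open they stand 13 mm farther back than shut.
Start: joints at [1.202, 0.477, 0.022, 1.555, -0.011, 1.109, -0.083], TCP at [0.174, -0.652, 0.304] pointing down, gripper open.
Joint ranges: [-2.96, 2.96], [-0.34, 2.1], [-1.41, 1.46], [0.24, 2.44], [-1.37, 4.51], [0.17, 1.92], [-2.96, 2.96]. Speed limits (rad/s): [2.39, 2.39, 3.14, 3.14, 3.14, 3.14, 3.14].

## Interface

Orientations are given as a unit quaternion [w, x, y, z].
In Python, from station import get_obs, read_camera, hand_in, look_for, silhouettes, tcp_to_tips gives the robot as it stands. The module is installed in compiled form; this text tells all that it offers.
- The arm moves only by the tool apply_moves, never from a script. Its argument "moves" is a list of rows, each a list of 3 entries, a list of its own where there are three numbers: the shift along the tool's x, y, z in units of 25 mm (1.0 is 25 mm), then the turn, a rotation vector about the tool's x, y, z in units of 10 degrees (1.0 is 10 degrees), then the gripper's target within -1 to 1 (fully open at 1, half-way at 0, shut at -1). In form: [[[dx, dy, dz], [rx, ry, rz], jaw], ...]. A call has 1 to 20 rows; each row is the pose to reach, as a shift and turn from the pose commanded when the call began, along the tool's axes at that moment; what a row does not reach only later rows make up. A row lasts 1/8 s, in which the tool goes at most 62.5 mm and 10.7 degrees, less where a joint would pass 70% of its speed; a pose out of reach is approached as far as the arm can. A call with a gripper value outside its range is refused whole. The fingers move at their own pace and stop on an object; "force" is the grip in N (left out, the last holds). Time passes only in rows, so rows that repeat a pose let the fingers close. It gives the time, the measured TCP pose, the force and the opening at its end, in the units of the state.
- get_obs(): the state, without advancing time (a new reading comes with each control period).
- read_camera(name): name is "side" or "top" or "wrist"; returns a dict with "color" (420x560x3 uint8, red, green, blue), "mtx" (3x3 intrinsics, pixels), "eye" and "rotation" of the camera in the world; the wrist camera has in their place "hand_eye" (4x4, takes a point from camera to tool coordinates, whose origin is the TCP and whose axes are the tool frame's). Camera axes: x right, y up, looking along -z (the intrinsics and any distortion apply to the point x, -y, -z); pixel columns grow to the right and rows downward; lengths in m; the calibration is good to about 2 mm. A picture is of the moment at which its call begins: read the wrist's pose just before it. There is no depth.
- hand_in(): hands the job in, once; it reports no verdict.
Trained networks look in the newest picture that a camera, given by its name, has taken for a name from the list of things; names that differ only in an ending like _2 or _b are one class to them, and where a whole thing is asked for, a point or a joint stands for the part that bears it (a point fixed in the world has none). Each returns a list of dicts, best first, with "conf" (0 to 1); they miss things now and then, are a little off and sometimes report something else, mostly with a low value. They report only what shows in the picture. A call takes as long as a camera call. They do not tell look-alikes from the thing itself.
- look_for(camera, query): "pixel" ([row, column] in pixels, amid what is visible of it).
- silhouettes(camera, query): "mask" (420x560 bool, what is visible of it) and "pixel" ([row, column] in pixels, amid what is visible of it).
The state is a dict: "t": time; "q": joint angles; "joint_vel": joint speeds; "joint_torque": joint torques, N m; "eef_pos": TCP position; "tool_rot": TCP orientation; "contact_force": force on the tool from outside, world axes, zero at the start; "torque": the same for the moment, N m; "gripper_width": opening from 0.0 (shut) to 1.0 (fully open).
Only numpy, scipy, OpenCV 4.12 (cv2) and the standard library are available. Lean on these libraries where they do the work, as an engineer would, in place of code of your own. Each camera call takes 0.05 s, during which the arm holds its last target.

## Working session

There is one attempt and no reset: what is moved stays moved. The work goes in short steps, Python scripts to look and compute and a tool call to move; the robot and the scene stay as the last step left them, time stands still between calls to the robot, and variables do not carry over. Pictures are saved under pics/ and viewed, and the job is handed in when it is done.

Besides the shell and the picture viewer there is one more tool, called as name(argument=value, ...), one argument or row to a line, values as JSON. apply_moves: Moves the arm, as the interface text tells. Its arguments: {"type":"object","properties":{"moves":{"type":"array"},"force":{"type":"number"}},"required":["moves"]}

```bash
mkdir -p pics
python3 - <<'E'
from station import *
import cv2
o=get_obs()
for k,v in o.items(): print(k,v)
for c in ["side","top","wrist"]:
    r=read_camera(c); cv2.imwrite(f"pics/{c}0.png",r["color"][:,:,::-1])
    print(c,r["mtx"],[ (k,r[k]) for k in r if k not in("color","mtx")])
    for q in ["bolt","adapter","head"]:
        print(q,[(d["pixel"],round(d["conf"],2)) for d in look_for(c,q)])
E
```

```text
t 0.0
q [ 1.20189338  0.47776073  0.02231955  1.55645189 -0.01150345  1.10928118
 -0.08312491]
joint_vel [-6.02864585e-04 -1.33924891e-03 -7.21849421e-05 -8.76506114e-04
 -1.22838616e-04 -1.26190449e-03 -3.29543760e-04]
joint_torque [-2.38246082e-05 -5.96458054e+01  1.60772435e+00 -2.81195140e+01
  1.24096207e-02  9.10982693e-03 -7.42205742e-06]
eef_pos [ 0.17394283 -0.65173007  0.30295142]
tool_rot [-4.92057357e-04  7.93053619e-01 -6.09151189e-01 -7.37623893e-04]
contact_force [-0.06885093  0.66282363 -0.1944561 ]
torque [ 0.01958704 -0.00460678 -0.03205709]
gripper_width 1.0020645627871188
side [[411.70944471   0.         271.34112087]
 [  0.         411.70944471 211.06337309]
 [  0.           0.           1.        ]] [('eye', array([ 0.23616603, -0.58631635,  0.66456841])), ('rotation', array([ 0.86643501,  0.41335549, -0.11316358, -0.25616715]))]
bolt [([190.6, 301.2], 0.77), ([194.5, 220.9], 0.59), ([200.6, 258.9], 0.57)]
adapter [([257.1, 258.6], 0.86), ([151.2, 221.3], 0.62)]
head [([206.3, 254.4], 0.84), ([196.3, 222.2], 0.64), ([189.7, 302.2], 0.53)]
top [[457.2874646    0.
[... 246 characters left out ...]
[([148.3, 241.2], 0.61), ([215.0, 199.8], 0.55), ([200.5, 260.1], 0.43)]
adapter [([222.8, 277.5], 0.71)]
head [([214.2, 200.4], 0.65), ([203.2, 257.7], 0.41), ([272.7, 128.7], 0.22)]
wrist [[333.20016411   0.         272.50310217]
 [  0.         333.20016411 207.14784118]
 [  0.           0.           1.        ]] [('hand_eye', array([[ 9.99999939e-01, -3.02846935e-04, -1.72465243e-04,
        -3.47245763e-04],
       [-3.38306017e-04, -9.62405404e-01, -2.71616869e-01,
        -6.87117892e-02],
       [-8.37231461e-05,  2.71616910e-01, -9.62405448e-01,
        -6.96755314e-02],
       [ 0.00000000e+00,  0.00000000e+00,  0.00000000e+00,
         1.00000000e+00]]))]
bolt []
adapter []
head []
```

View pics/side0.png

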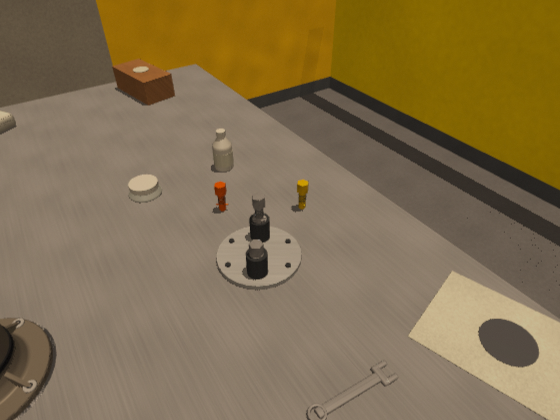

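View pics/top0.png

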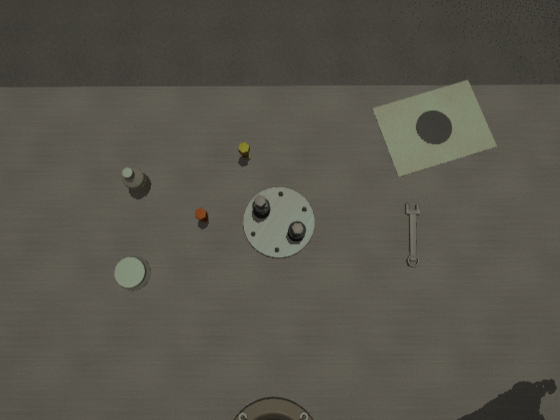

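The side picture shows the adapter at (257,259), with the proud loose bolt at about (205,259) and the seated one at (250,257). In the top picture these are at (203,261) and (230,297). The orange and yellow bolts are look-alikes.

```bash
cat > h.py <<'E'
from station import *
import numpy as np, cv2
from scipy.spatial.transform import Rotation as R
def rot(q): return R.from_quat([q[1],q[2],q[3],q[0]])
def cam(name):
    o=get_obs(); r=read_camera(name)
    if "eye" in r: r["Rm"]=rot(r["rotation"]).as_matrix(); r["e"]=np.array(r["eye"])
    else:
        T=np.eye(4);T[:3,:3]=rot(o["tool_rot"]).as_matrix();T[:3,3]=o["eef_pos"]
        T=T@r["hand_eye"]; r["Rm"]=T[:3,:3]; r["e"]=T[:3,3]
    return r
def ray(r,px):
    m=r["mtx"]; d=np.array([(px[1]-m[0,2])/m[0,0],-(px[0]-m[1,2])/m[1,1],-1]); d=r["Rm"]@d
    return d/np.linalg.norm(d)
def plane(r,px,z):
    d=ray(r,px); return r["e"]+d*(z-r["e"][2])/d[2]
def proj(r,p):
    c=r["Rm"].T@(np.array(p)-r["e"]); m=r["mtx"]
    return np.array([m[1,2]-m[1,1]*c[1]/-c[2], m[0,2]+m[0,0]*c[0]/-c[2]])
E
python3 - <<'E'
from h import *
print([k for k in read_camera("top")])
for c in ["top","side"]:
    r=cam(c)
    im=r["color"]
    g=[(203,261),(230,297)] if c=="top" else [(200,259),(247,257)]
    x0,x1,y0,y1=(235,325,180,265) if c=="top" else (200,320,170,300)
    cv2.imwrite(f"pics/{c}1.png",cv2.resize(im[y0:y1,x0:x1,::-1],None,fx=6 if c=="top" else 4.5,fy=6 if c=="top" else 4.5,interpolation=cv2.INTER_CUBIC))
    print(c,plane(r,g[0],.120),plane(r,g[1],.09))
    for d in silhouettes(c,"adapter"):
        print("ad",d["pixel"],d["conf"],d["mask"].sum(),plane(r,d["pixel"],.012))
    for q in ["head","bolt"]:
      for d in silhouettes(c,q):
        ys,xs=np.nonzero(d["mask"]); print(q,d["conf"],d["pixel"],len(ys),ys.min(),ys.max(),xs.min(),xs.max())
E
```

```text
['color', 'mtx', 'eye', 'rotation']
top [0.5791462  0.02741506 0.12      ] [ 0.51739784 -0.06018071  0.09      ]
ad [222.2, 278.8] 0.8 3875 [ 0.55076773 -0.0161095   0.012     ]
head 0.55 [151.1, 244.6] 150 142 158 239 249
bolt 0.62 [199.4, 260.5] 137 195 209 255 265
bolt 0.61 [215.8, 201.1] 122 208 220 195 207
bolt 0.6 [222.6, 281.1] 3834 187 256 243 314
bolt 0.44 [148.9, 242.1] 146 142 158 238 249
side [0.58533792 0.02701492 0.12      ] [ 0.5218687  -0.06813487  0.09      ]
ad [256.3, 259.7] 0.82 4470 [ 0.55052603 -0.02626143  0.012     ]
head 0.82 [188.9, 299.7] 242 180 208 297 308
head 0.77 [195.2, 218.8] 270 182 211 214 226
head 0.53 [207.3, 258.3] 300 193 223 252 265
bolt 0.62 [190.6, 302.8] 266 180 209 297 307
bolt 0.57 [193.4, 220.9] 266 182 211 214 226
bolt 0.55 [201.9, 261.3] 274 194 222 252 264
```

```bash
sleep 1
```

```text
(no output)
```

View pics/top1.png

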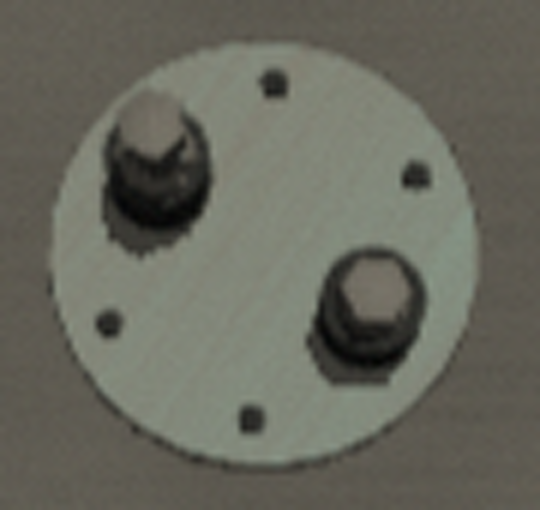

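View pics/side1.png

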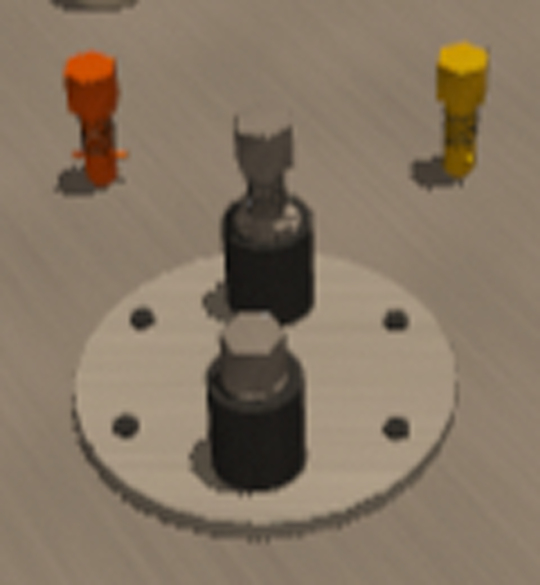

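Run:
```python
from h import *
o=get_obs();Rt=rot(o["tool_rot"]).as_matrix();print(Rt.round(3))
r=cam("top"); t=plane(r,(200.8,260),.130); print(t, plane(r,(180+287/6,235+375/6),.094))
t[2]=.30
print((Rt.T@(t-o["eef_pos"])/.025).round(2))
```

```text
[[ 0.258 -0.966  0.   ]
 [-0.966 -0.258 -0.   ]
 [ 0.    -0.    -1.   ]]
[0.58236969 0.02949834 0.13      ] [ 0.52212594 -0.06129602  0.094     ]
[-22.13 -22.81   0.16]
```

apply_moves(
  moves=[
    [[-2,-2,0],[0,0,-0.7],1],
    [[-4,-4.1,0],[0,0,-1.4],1],
    [[-6,-6.2,0],[0,0,-2.1],1],
    [[-8,-8.2,0],[0,0,-2.8],1],
    [[-10,-10.3,0],[0,0,-3.5],1],
    [[-12,-12.4,0],[0,0,-4.2],1],
    [[-14,-14.4,0],[0,0,-4.9],1],
    [[-16,-16.5,0],[0,0,-5.6],1],
    [[-18,-18.5,0],[0,0,-6.3],1],
    [[-20,-20.6,0],[0,0,-7],1],
    [[-22,-22.7,0],[0,0,-7.7],1],
    [[-22,-22.7,0],[0,0,-7.7],1],
    [[-22,-22.7,0],[0,0,-7.7],1],
    [[-22,-22.7,0],[0,0,-7.7],1],
    [[-22,-22.7,0],[0,0,-7.7],1],
  ],
)

```text
t: 2.98
eef_pos: [0.5803, 0.0247, 0.3037]
tool_rot: [0.0, 1.0, 0.017, -0.0]
contact_force: [0.4, -0.4, -0.4]
gripper_width: 1.002
```

Run:
```python
from h import *
o=get_obs();Rt=rot(o["tool_rot"]).as_matrix();print(o["t"],o["q"].round(3),o["eef_pos"],Rt.round(3),o["contact_force"])
r=cam("wrist"); im=r["color"]; cv2.imwrite("pics/w1.png",im[:,:,::-1])
print(r["e"],proj(r,[.582,.029,.13]))
for q in ["head","bolt"]:
  for d in silhouettes("wrist",q):
    ys,xs=np.nonzero(d["mask"]); print(q,d["conf"],d["pixel"],len(ys),ys.min(),ys.max(),xs.min(),xs.max())
p=proj(r,[.582,.029,.12]).astype(int)
c=im[max(0,p[0]-70):p[0]+70,max(0,p[1]-70):p[1]+70,::-1]; print(p)
cv2.imwrite("pics/w1c.png",cv2.resize(c,None,fx=4,fy=4,interpolation=cv2.INTER_CUBIC))
```

```text
2.975 [ 0.296  0.38  -0.57   1.756  0.23   1.073 -0.319] [0.58032528 0.02472631 0.30368338] [[ 0.999  0.033 -0.001]
 [ 0.033 -0.999 -0.001]
 [-0.001  0.001 -1.   ]] [ 0.36349757 -0.42434243 -0.35815664]
[0.57810465 0.09370222 0.37330709] [202.17593191 275.25255991]
head 0.89 [196.6, 279.4] 1255 175 219 260 297
head 0.68 [13.5, 258.6] 871 0 32 239 275
bolt 0.94 [197.4, 273.4] 1324 174 218 259 297
bolt 0.85 [141.5, 441.7] 1419 126 158 411 469
bolt 0.59 [12.7, 259.5] 891 0 32 238 275
[198 275]
```

View pics/w1.png

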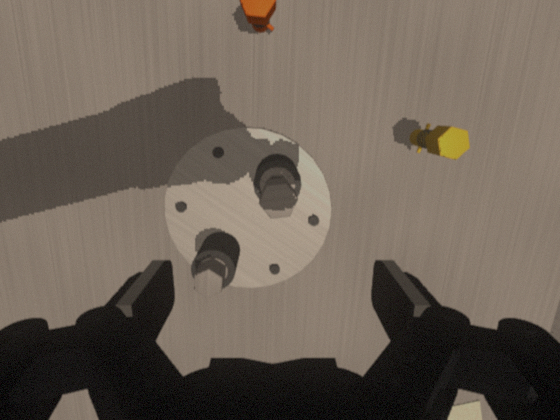

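View pics/w1c.png

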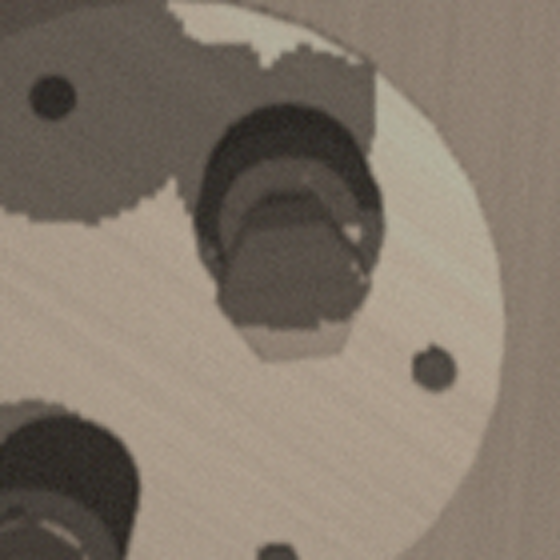

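Run:
```python
from h import *
from scipy.optimize import least_squares
o=get_obs(); r=cam("wrist")
cr=[(218,290),(265,360),(343,352),(372,275)]
px=[(128+(y-1.5)/4,205+(x-1.5)/4) for x,y in cr]
P=np.array([plane(r,p,.130)[:2] for p in px]); print(P)
Rr=.013/np.cos(np.pi/6)
a0=None
d=np.diff(P,axis=0);print(np.degrees(np.arctan2(d[:,1],d[:,0])),np.linalg.norm(d,axis=1))
best=min((least_squares(lambda v:((v[:2]+Rr*np.c_[np.cos(v[2]+s*np.arange(4)*np.pi/3),np.sin(v[2]+s*np.arange(4)*np.pi/3)])-P).ravel(),[*P.mean(0),a]) for s in(1,-1) for a in np.arange(0,6.3,.7)),key=lambda b:b.cost)
print(best.x[:2],np.degrees(best.x[2])%60,"corner ang; flats",(np.degrees(best.x[2])+30)%60,best.fun.round(4))
im=r["color"].copy(); im=cv2.resize(im,None,fx=4,fy=4,interpolation=cv2.INTER_CUBIC)
for z in(.130,.104):
  c=[proj(r,[best.x[0]+Rr*np.cos(best.x[2]+k*np.pi/3),best.x[1]+Rr*np.sin(best.x[2]+k*np.pi/3),z]) for k in range(6)]
  cv2.polylines(im,[np.array([[p[1]*4+1.5,p[0]*4+1.5] for p in c]).astype(int)],True,(0,255,0) if z>.12 else (255,0,0),1)
cc=[proj(r,[best.x[0]+.0225*np.cos(t),best.x[1]+.0225*np.sin(t),.066]) for t in np.arange(0,6.3,.1)]
cv2.polylines(im,[np.array([[p[1]*4+1.5,p[0]*4+1.5] for p in cc]).astype(int)],True,(255,255,0),1)
im=cv2.convertScaleAbs(im[480:1000,880:1400,::-1],alpha=1.8,beta=0)
cv2.imwrite("pics/w1f.png",im)
```

```text
[[0.56973491 0.02921661]
 [0.57902361 0.01565591]
 [0.59388229 0.01773892]
 [0.59863124 0.03306134]]
[-55.58997046   7.9801889   72.77996077] [0.01643692 0.01500398 0.01604148]
[0.5844148  0.03035514] 7.9874118736973685 corner ang; flats 37.98741187369737 [-0.0002 -0.0009 -0.0002  0.0008 -0.0002  0.0008  0.0006 -0.0006]
```

View pics/w1f.png

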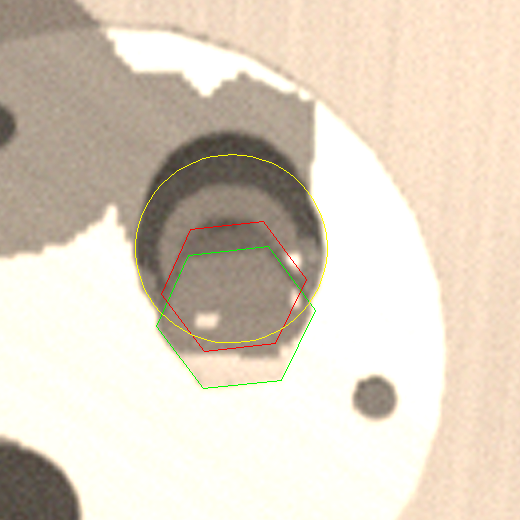

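The wrist view shows the loose bolt's head at about (201,279), with the seated one at lower left (275,210). The hexagon fit gives its centre at about (0.584, 0.030) with flats at 38° mod 60°. I'll move closer, aligned to the flats.

apply_moves(
  moves=[
    [[0.15,-0.21,1],[0,0,0.8],1],
    [[0.15,-0.21,2],[0,0,1.6],1],
    [[0.15,-0.21,3],[0,0,2.4],1],
    [[0.15,-0.21,3.3],[0,0,2.4],1],
    [[0.15,-0.21,3.3],[0,0,2.4],1],
    [[0.15,-0.21,3.3],[0,0,2.4],1],
  ],
)

```text
t: 3.92
eef_pos: [0.5847, 0.0308, 0.2225]
tool_rot: [-0.0, 0.982, -0.191, 0.001]
contact_force: [-0.6, 0.1, 0.5]
gripper_width: 0.998
```

Run:
```python
from h import *
o=get_obs();Rt=rot(o["tool_rot"]).as_matrix();print(o["t"],o["q"].round(3),o["eef_pos"],Rt.round(3),o["contact_force"])
r=cam("wrist"); im=r["color"]; 
p=proj(r,[*o["eef_pos"][:2],.13]); print(p)
im=cv2.convertScaleAbs(im[:,:,::-1],alpha=2)
cv2.circle(im,(int(p[1]),int(p[0])),2,(0,0,255),-1)
cv2.imwrite("pics/w2.png",im)
c=im[int(p[0])-75:int(p[0])+75,int(p[1])-90:int(p[1])+90]; print(int(p[0])-75,int(p[1])-90)
cv2.imwrite("pics/w2c.png",cv2.resize(c,None,fx=4,fy=4,interpolation=cv2.INTER_CUBIC))
```

```text
3.925 [ 0.196  0.46  -0.46   1.827  0.253  0.91  -0.763] [0.58471439 0.03081714 0.22254227] [[ 0.927 -0.375  0.002]
 [-0.375 -0.927  0.   ]
 [ 0.002 -0.001 -1.   ]] [-0.62484154  0.12626936  0.52231554]
[249.86953581 272.61050231]
174 182
```

View pics/w2c.png

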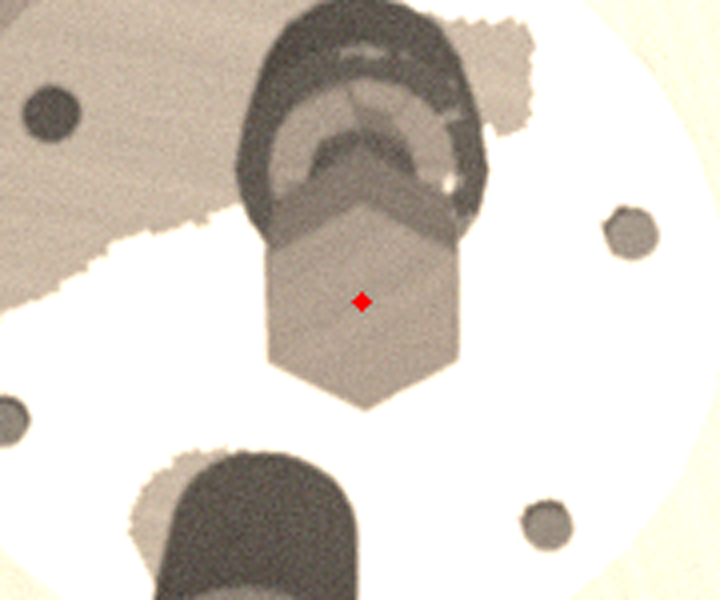

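View pics/w2.png

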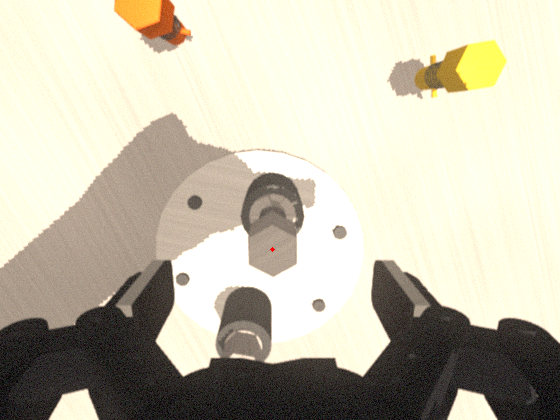

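The close view shows the hexagon centred at about pixel (250,273) with its flats square to the jaws. I'll descend and grip.

apply_moves(
  moves=[
    [[0,0.02,0.7],[0,0,0],1],
    [[0,0.02,1.4],[0,0,0],1],
    [[0,0.02,2],[0,0,0],1],
    [[0,0.02,2],[0,0,0],1],
    [[0,0.02,2],[0,0,0],-1],
    [[0,0.02,2],[0,0,0],-1],
    [[0,0.02,2],[0,0,0],-1],
    [[0,0.02,2],[0,0,0],-1],
    [[0,0.02,2],[0,0,0],-1],
    [[0,0.02,2],[0,0,0],-1],
    [[0,0.02,2],[0,0,0],-1],
    [[0,0.02,2],[0,0,0],-1],
  ],
  force=60,
)

```text
t: 5.48
eef_pos: [0.5844, 0.0304, 0.1719]
tool_rot: [-0.0, 0.982, -0.191, 0.001]
contact_force: [-0.1, -0.2, 5.5]
gripper_width: 0.292
```

```bash
cat > st.py <<'E'
from h import *
o=get_obs();Rt=rot(o["tool_rot"]).as_matrix();print(round(o["t"],2),"q",o["q"].round(2),"p",(o["eef_pos"]*1000).round(1),"yaw",np.degrees(np.arctan2(Rt[1,0],Rt[0,0])).round(1),"tilt",(Rt[:2,2]*57.3).round(2),"F",o["contact_force"].round(1),"M",o["torque"].round(2),"w",round(o["gripper_width"]*85,1))
E
python3 st.py
python3 - <<'E'
from h import *
for c in["wrist","side"]:
  im=cv2.convertScaleAbs(cam(c)["color"][:,:,::-1],alpha=2)
  if c=="side": im=cv2.resize(im[150:300,180:340],None,fx=4,fy=4)
  cv2.imwrite(f"pics/{c}3.png",im)
E
```

```text
5.47 q [ 0.18  0.52 -0.44  1.86  0.3   0.82 -0.8 ] p [584.4  30.4 171.9] yaw -22.1 tilt [ 0.06 -0.  ] F [-0.1 -0.2  5.5] M [-0.11  0.06  0.05] w 24.8
```

View pics/wrist3.png

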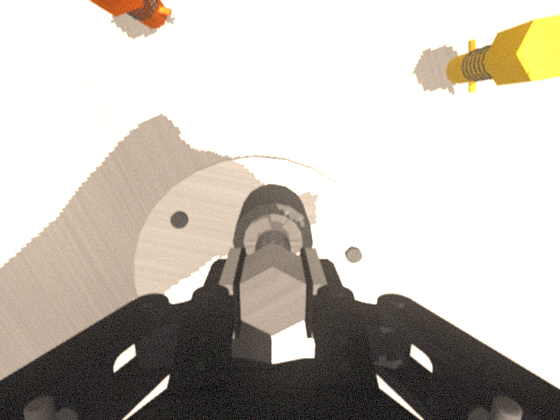

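View pics/side3.png

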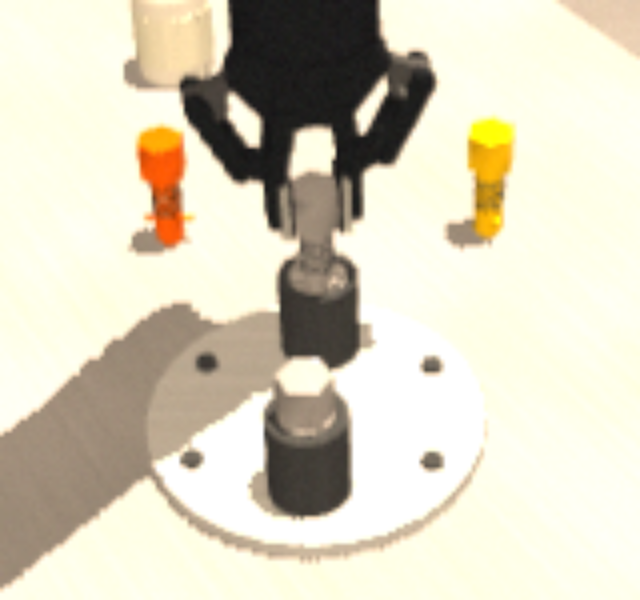

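The head is gripped and the press force is about 5 N. Now I turn it back.

apply_moves(
  moves=[
    [[0,0,0],[0,0,-0.4],-1],
    [[0,0,0],[0,0,-0.8],-1],
    [[0,0,0],[0,0,-1.2],-1],
    [[0,0,0],[0,0,-1.6],-1],
    [[0,0,0],[0,0,-2],-1],
    [[0,0,0],[0,0,-2],-1],
  ],
)

```text
t: 6.32
eef_pos: [0.5843, 0.031, 0.1719]
tool_rot: [-0.0, 1.0, -0.017, 0.001]
contact_force: [-0.7, 1.1, 6.1]
gripper_width: 0.296
```

```bash
python3 st.py
```

```text
6.33 q [ 0.24  0.54 -0.52  1.86  0.35  0.83 -0.5 ] p [584.3  31.  171.9] yaw -2.0 tilt [0.06 0.05] F [-0.7  1.1  6.1] M [0.1  0.05 0.01] w 25.2
```

apply_moves(
  moves=[
    [[0,0,0.04],[0,0,-0.4],-1],
    [[0,0,0.04],[0,0,-0.8],-1],
    [[0,0,0.04],[0,0,-1.2],-1],
    [[0,0,0.04],[0,0,-1.6],-1],
    [[0,0,0.04],[0,0,-2],-1],
    [[0,0,0.04],[0,0,-2],-1],
  ],
)

```text
t: 7.08
eef_pos: [0.5847, 0.0304, 0.1717]
tool_rot: [0.0, 0.988, 0.156, 0.001]
contact_force: [-2.0, -0.9, 12.4]
gripper_width: 0.293
```

```bash
python3 st.py
```

```text
7.08 q [ 0.3   0.56 -0.6   1.85  0.41  0.85 -0.2 ] p [584.7  30.4 171.7] yaw 18.0 tilt [ 0.1  -0.02] F [-2.  -0.9 12.4] M [-0.28  0.47 -0.  ] w 24.9
```

apply_moves(
  moves=[
    [[0,0,-0.03],[0,0,-0.4],-1],
    [[0,0,-0.03],[0,0,-0.8],-1],
    [[0,0,-0.03],[0,0,-1.2],-1],
    [[0,0,-0.03],[0,0,-1.6],-1],
    [[0,0,-0.03],[0,0,-1.6],-1],
  ],
)

```text
t: 7.7
eef_pos: [0.5845, 0.0301, 0.1718]
tool_rot: [0.0, 0.956, 0.292, 0.0]
contact_force: [-1.1, -1.4, 6.7]
gripper_width: 0.292
```

```bash
python3 st.py
```

```text
7.7 q [ 0.34  0.58 -0.67  1.85  0.46  0.87  0.05] p [584.5  30.1 171.8] yaw 34.0 tilt [ 0.06 -0.02] F [-1.1 -1.4  6.7] M [-0.35  0.14  0.02] w 24.8
```

apply_moves(
  moves=[
    [[0,0,0],[0,0,-0.4],-1],
    [[0,0,0],[0,0,-0.8],-1],
    [[0,0,0],[0,0,-1.2],-1],
    [[0,0,0],[0,0,-1.2],-1],
  ],
)

```text
t: 8.2
eef_pos: [0.5835, 0.0301, 0.1704]
tool_rot: [-0.0, 0.921, 0.39, -0.001]
contact_force: [0.7, -0.7, -1.6]
gripper_width: 0.289
```

```bash
python3 st.py
```

```text
8.2 q [ 0.38  0.59 -0.71  1.85  0.49  0.88  0.23] p [583.5  30.1 170.4] yaw 45.9 tilt [-0.08  0.  ] F [ 0.7 -0.7 -1.6] M [-0.04 -0.08 -0.03] w 24.5
```

The force dropped to about zero and z fell, so the teeth are over the notches after about 68° of back-turn. I'll follow the drop down.

apply_moves(
  moves=[
    [[0,0,0.05],[0,0,0],-1],
    [[0,0,0.1],[0,0,0],-1],
    [[0,0,0.15],[0,0,0],-1],
    [[0,0,0.2],[0,0,0],-1],
    [[0,0,0.25],[0,0,0],-1],
    [[0,0,0.25],[0,0,0],-1],
  ],
)

```text
t: 8.95
eef_pos: [0.5838, 0.0304, 0.1647]
tool_rot: [-0.0, 0.921, 0.39, -0.0]
contact_force: [0.8, -0.7, -2.4]
gripper_width: 0.293
```

```bash
python3 st.py
```

```text
8.95 q [ 0.37  0.6  -0.71  1.85  0.5   0.87  0.22] p [583.8  30.4 164.7] yaw 45.9 tilt [-0.02 -0.  ] F [ 0.8 -0.7 -2.4] M [0.05 0.02 0.04] w 24.9
```

apply_moves(
  moves=[
    [[0,0,0.03],[0,0,0],-1],
    [[0,0,0.06],[0,0,0],-1],
    [[0,0,0.06],[0,0,0],-1],
  ],
)

```text
t: 9.32
eef_pos: [0.5841, 0.0305, 0.164]
tool_rot: [0.0, 0.921, 0.39, 0.0]
contact_force: [-2.3, 0.1, 4.5]
gripper_width: 0.291
```

```bash
python3 st.py
```

```text
9.32 q [ 0.37  0.6  -0.71  1.85  0.5   0.87  0.22] p [584.1  30.5 164. ] yaw 45.9 tilt [ 0.02 -0.02] F [-2.3  0.1  4.5] M [-0.15  0.56 -0.03] w 24.7
```

It bottomed at z=164 with a total drop of about 7.8 mm, at yaw 45.9°. Now I go forward, following the pitch (0.0178 units per 10°).

apply_moves(
  moves=[
    [[0,0,-0.02],[0,0,0.5],-1],
    [[0,0,-0.01],[0,0,1],-1],
    [[0,0,0],[0,0,1.5],-1],
    [[0,0,0.006],[0,0,2],-1],
    [[0,0,0.015],[0,0,2.5],-1],
    [[0,0,0.024],[0,0,3],-1],
    [[0,0,0.032],[0,0,3.5],-1],
    [[0,0,0.041],[0,0,4],-1],
  ],
)

```text
t: 10.32
eef_pos: [0.5843, 0.0302, 0.1624]
tool_rot: [0.0, 0.999, 0.05, 0.0]
contact_force: [0.2, -0.3, -1.3]
gripper_width: 0.295
```

```bash
python3 st.py
```

```text
10.32 q [ 0.25  0.56 -0.54  1.86  0.38  0.82 -0.39] p [584.3  30.2 162.4] yaw 5.8 tilt [ 0.05 -0.01] F [ 0.2 -0.3 -1.3] M [-0.18 -0.01 -0.02] w 25.0
```

apply_moves(
  moves=[
    [[0,0,0.009],[0,0,0.5],-1],
    [[0,0,0.018],[0,0,1],-1],
    [[0,0,0.027],[0,0,1.5],-1],
    [[0,0,0.036],[0,0,2],-1],
    [[0,0,0.044],[0,0,2.5],-1],
    [[0,0,0.053],[0,0,3],-1],
    [[0,0,0.062],[0,0,3.5],-1],
    [[0,0,0.071],[0,0,4],-1],
    [[0,0,0.08],[0,0,4.5],-1],
    [[0,0,0.089],[0,0,5],-1],
    [[0,0,0.098],[0,0,5.5],-1],
    [[0,0,0.107],[0,0,6],-1],
    [[0,0,0.116],[0,0,6.5],-1],
    [[0,0,0.124],[0,0,7],-1],
    [[0,0,0.133],[0,0,7.5],-1],
    [[0,0,0.142],[0,0,8],-1],
  ],
)

```text
t: 12.32
eef_pos: [0.5841, 0.0302, 0.1589]
tool_rot: [-0.0, 0.797, -0.603, 0.0]
contact_force: [0.3, -0.6, -0.0]
gripper_width: 0.294
```

```bash
python3 st.py
```

```text
12.32 q [ 0.    0.51 -0.21  1.88  0.15  0.76 -1.58] p [584.1  30.2 158.9] yaw -74.2 tilt [ 0.03 -0.02] F [ 0.3 -0.6 -0. ] M [-0.29  0.1  -0.02] w 25.0
```

apply_moves(
  moves=[
    [[0,0,0.009],[0,0,0.5],-1],
    [[0,0,0.018],[0,0,1],-1],
    [[0,0,0.027],[0,0,1.5],-1],
    [[0,0,0.036],[0,0,2],-1],
    [[0,0,0.044],[0,0,2.5],-1],
    [[0,0,0.053],[0,0,3],-1],
    [[0,0,0.062],[0,0,3.5],-1],
    [[0,0,0.071],[0,0,4],-1],
    [[0,0,0.08],[0,0,4.5],-1],
    [[0,0,0.089],[0,0,5],-1],
    [[0,0,0.098],[0,0,5.5],-1],
    [[0,0,0.107],[0,0,6],-1],
    [[0,0,0.107],[0,0,6],-1],
  ],
)

```text
t: 13.95
eef_pos: [0.5843, 0.0298, 0.1563]
tool_rot: [0.0, -0.391, 0.921, -0.001]
contact_force: [0.9, -3.3, -0.8]
gripper_width: 0.294
```

```bash
python3 st.py
python3 - <<'E'
from h import *
for c in["wrist","side"]:
  im=cv2.convertScaleAbs(cam(c)["color"][:,:,::-1],alpha=2)
  if c=="side": im=cv2.resize(im[150:300,180:340],None,fx=4,fy=4)
  cv2.imwrite(f"pics/{c}4.png",im)
E
```

```text
13.95 q [-0.2   0.51  0.06  1.9  -0.04  0.73 -2.46] p [584.3  29.8 156.3] yaw -134.0 tilt [ 0.05 -0.06] F [ 0.9 -3.3 -0.8] M [-0.72 -0.15 -0.04] w 25.0
```

View pics/wrist4.png

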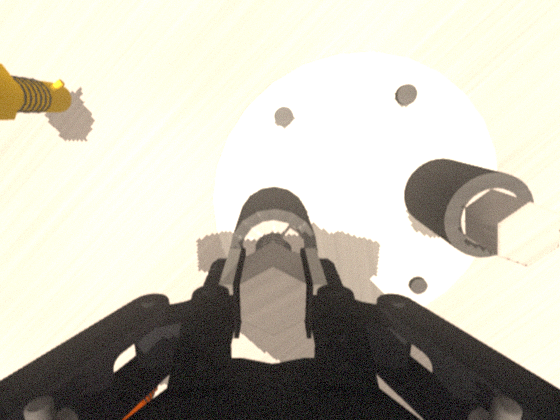

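View pics/side4.png

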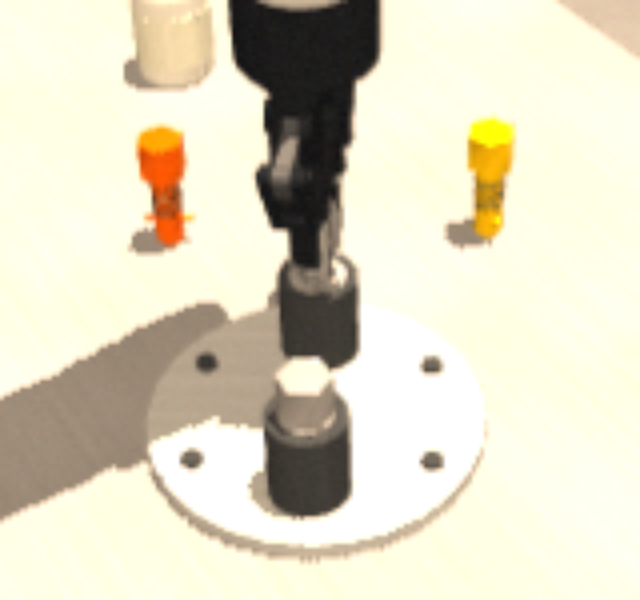

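Half a turn is done: z fell about 8 mm and the grip is square. I'll open partly and swing back 180°.

apply_moves(
  moves=[
    [[0,0,0],[0,0,0],0.1],
    [[0,0,0],[0,0,0],0.1],
    [[0,0,0],[0,0,0],0.1],
    [[0,0,0],[0,0,0],0.1],
    [[0,0,0],[0,0,0],0.1],
  ],
)

```text
t: 14.68
eef_pos: [0.5839, 0.0305, 0.1561]
tool_rot: [0.0, -0.39, 0.921, 0.0]
contact_force: [-0.1, -0.3, 0.4]
gripper_width: 0.551
```

```bash
python3 st.py
python3 - <<'E'
from h import *
for c in["wrist"]:
  im=cv2.convertScaleAbs(cam(c)["color"][:,:,::-1],alpha=2)
  cv2.imwrite(f"pics/{c}5.png",im)
E
```

```text
14.68 q [-0.2   0.51  0.05  1.9  -0.04  0.73 -2.46] p [583.9  30.5 156.1] yaw -134.0 tilt [0. 0.] F [-0.1 -0.3  0.4] M [ 0.05 -0.01  0.  ] w 46.8
```

View pics/wrist5.png

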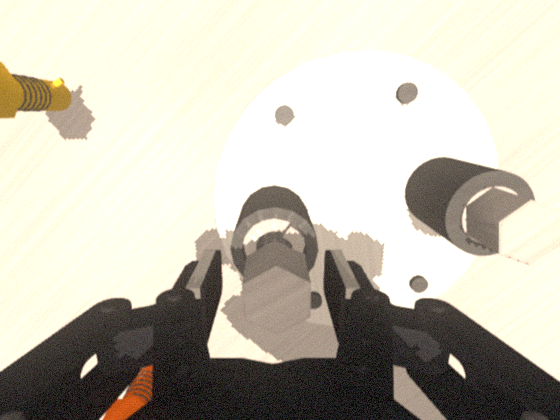

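apply_moves(
  moves=[
    [[0,0,0],[0,0,-1],0.1],
    [[0,0,0],[0,0,-2],0.1],
    [[0,0,0],[0,0,-3],0.1],
    [[0,0,0],[0,0,-4],0.1],
    [[0,0,0],[0,0,-5],0.1],
    [[0,0,0],[0,0,-6],0.1],
    [[0,0,0],[0,0,-7],0.1],
    [[0,0,0],[0,0,-8],0.1],
    [[0,0,0],[0,0,-9],0.1],
    [[0,0,0],[0,0,-10],0.1],
    [[0,0,0],[0,0,-11],0.1],
    [[0,0,0],[0,0,-12],0.1],
    [[0,0,0],[0,0,-13],0.1],
    [[0,0,0],[0,0,-14],0.1],
    [[0,0,0],[0,0,-15],0.1],
    [[0,0,0],[0,0,-16],0.1],
    [[0,0,0],[0,0,-17],0.1],
    [[0,0,0],[0,0,-18],0.1],
    [[0,0,0],[0,0,-18],0.1],
    [[0,0,0],[0,0,-18],0.1],
  ],
)

```text
t: 17.23
eef_pos: [0.5839, 0.0303, 0.1561]
tool_rot: [0.0, 0.921, 0.389, -0.0]
contact_force: [0.5, -0.4, 0.4]
gripper_width: 0.548
```

```bash
python3 st.py
python3 - <<'E'
from h import *
for c in["wrist"]:
  im=cv2.convertScaleAbs(cam(c)["color"][:,:,::-1],alpha=2)
  cv2.imwrite(f"pics/{c}6.png",im)
E
```

```text
17.23 q [ 0.37  0.61 -0.71  1.86  0.52  0.86  0.2 ] p [583.9  30.3 156.1] yaw 45.7 tilt [-0. -0.] F [ 0.5 -0.4  0.4] M [0.04 0.01 0.01] w 46.5
```

View pics/wrist6.png

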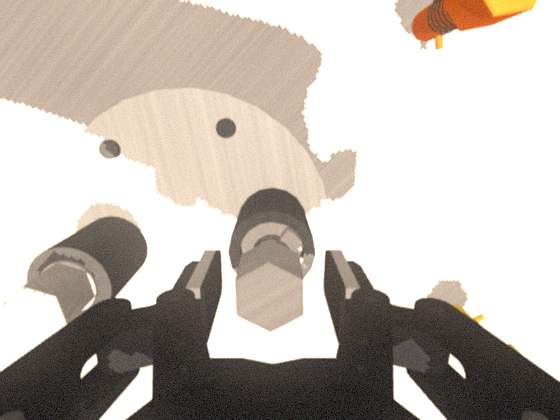

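The hexagon is still square to the jaws after the swing back, with its centre near (293,270). I'll regrip.

apply_moves(
  moves=[
    [[0,0,0],[0,0,0],-1],
    [[0,0,0],[0,0,0],-1],
    [[0,0,0],[0,0,0],-1],
    [[0,0,0],[0,0,0],-1],
    [[0,0,0],[0,0,0],-1],
    [[0,0,0],[0,0,0],-1],
  ],
  force=60,
)

```text
t: 18.02
eef_pos: [0.5841, 0.0303, 0.1563]
tool_rot: [0.0, 0.921, 0.39, 0.0]
contact_force: [0.7, -1.5, 1.3]
gripper_width: 0.294
```

```bash
python3 st.py
```

```text
18.02 q [ 0.37  0.61 -0.71  1.86  0.52  0.86  0.21] p [584.1  30.3 156.3] yaw 45.9 tilt [ 0.02 -0.  ] F [ 0.7 -1.5  1.3] M [-0.26 -0.14 -0.06] w 25.0
```

apply_moves(
  moves=[
    [[0,0,0.009],[0,0,0.5],-1],
    [[0,0,0.018],[0,0,1],-1],
    [[0,0,0.027],[0,0,1.5],-1],
    [[0,0,0.036],[0,0,2],-1],
    [[0,0,0.044],[0,0,2.5],-1],
    [[0,0,0.053],[0,0,3],-1],
    [[0,0,0.062],[0,0,3.5],-1],
    [[0,0,0.071],[0,0,4],-1],
    [[0,0,0.08],[0,0,4.5],-1],
    [[0,0,0.089],[0,0,5],-1],
    [[0,0,0.098],[0,0,5.5],-1],
    [[0,0,0.107],[0,0,6],-1],
    [[0,0,0.116],[0,0,6.5],-1],
    [[0,0,0.124],[0,0,7],-1],
    [[0,0,0.133],[0,0,7.5],-1],
    [[0,0,0.142],[0,0,8],-1],
    [[0,0,0.151],[0,0,8.5],-1],
    [[0,0,0.16],[0,0,9],-1],
  ],
)

```text
t: 20.27
eef_pos: [0.5839, 0.0303, 0.1522]
tool_rot: [0.0, 0.926, -0.376, 0.0]
contact_force: [0.5, -1.2, 1.0]
gripper_width: 0.295
```

```bash
python3 st.py
```

```text
20.27 q [ 0.1   0.54 -0.33  1.88  0.24  0.77 -1.14] p [583.9  30.3 152.2] yaw -44.2 tilt [ 0.01 -0.01] F [ 0.5 -1.2  1. ] M [-0.35 -0.12 -0.06] w 25.0
```

apply_moves(
  moves=[
    [[0,0,0.009],[0,0,0.5],-1],
    [[0,0,0.018],[0,0,1],-1],
    [[0,0,0.027],[0,0,1.5],-1],
    [[0,0,0.036],[0,0,2],-1],
    [[0,0,0.044],[0,0,2.5],-1],
    [[0,0,0.053],[0,0,3],-1],
    [[0,0,0.062],[0,0,3.5],-1],
    [[0,0,0.071],[0,0,4],-1],
    [[0,0,0.08],[0,0,4.5],-1],
    [[0,0,0.089],[0,0,5],-1],
    [[0,0,0.098],[0,0,5.5],-1],
    [[0,0,0.107],[0,0,6],-1],
    [[0,0,0.116],[0,0,6.5],-1],
    [[0,0,0.124],[0,0,7],-1],
    [[0,0,0.133],[0,0,7.5],-1],
    [[0,0,0.142],[0,0,8],-1],
    [[0,0,0.151],[0,0,8.5],-1],
    [[0,0,0.16],[0,0,9],-1],
    [[0,0,0.16],[0,0,9],-1],
    [[0,0,0.16],[0,0,9],-1],
  ],
)

```text
t: 22.78
eef_pos: [0.5837, 0.0301, 0.1482]
tool_rot: [-0.0, -0.391, 0.92, -0.0]
contact_force: [-1.8, -2.0, 3.6]
gripper_width: 0.292
```

```bash
python3 st.py
python3 - <<'E'
from h import *
for c in["wrist","side"]:
  im=cv2.convertScaleAbs(cam(c)["color"][:,:,::-1],alpha=2)
  if c=="side": im=cv2.resize(im[150:300,180:340],None,fx=4,fy=4)
  cv2.imwrite(f"pics/{c}7.png",im)
E
```

```text
22.77 q [-0.2   0.52  0.06  1.9  -0.04  0.72 -2.46] p [583.7  30.1 148.2] yaw -134.0 tilt [-0.03 -0.02] F [-1.8 -2.   3.6] M [-0.62  0.36 -0.08] w 24.8
```

View pics/wrist7.png

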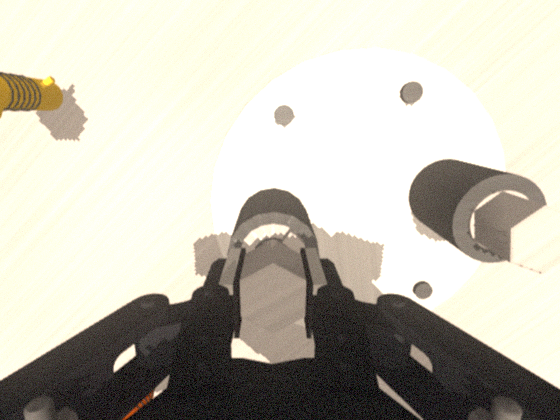

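View pics/side7.png

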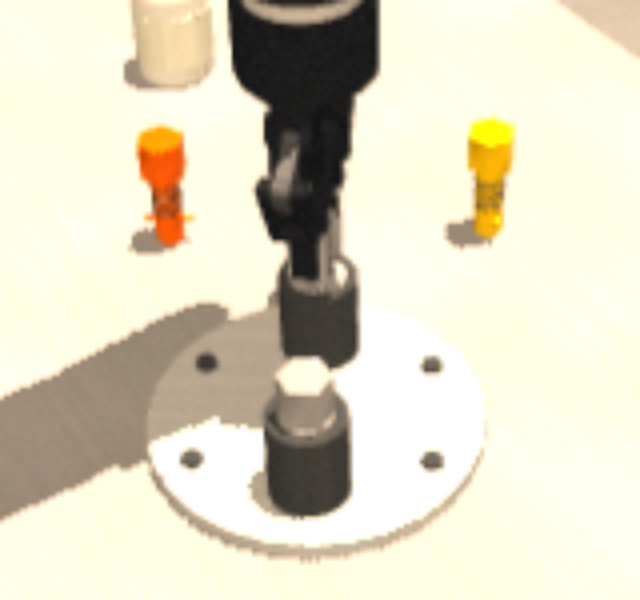

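apply_moves(
  moves=[
    [[0,0,-0.015],[0,0,0],-1],
    [[0,0,-0.015],[0,0,0],-1],
    [[0,0,-0.015],[0,0,0],-1],
    [[0,0,-0.015],[0,0,0],-1],
  ],
)

```text
t: 23.38
eef_pos: [0.5838, 0.0303, 0.1483]
tool_rot: [-0.0, -0.39, 0.921, -0.0]
contact_force: [-1.1, -3.4, 0.0]
gripper_width: 0.294
```

```bash
python3 st.py; python3 -c "
from station import *
o=get_obs();print(o['joint_vel'].round(4)); print(hand_in())"
```

```text
23.38 q [-0.2   0.52  0.06  1.9  -0.04  0.72 -2.46] p [583.8  30.3 148.3] yaw -134.1 tilt [-0.02 -0.01] F [-1.1 -3.4  0. ] M [-0.69  0.22 -0.  ] w 25.0
[ 0.0008 -0.0018  0.0002  0.0008  0.0006 -0.0012  0.0007]
the job is handed in; nothing more can be done
None
```

I started the loose bolt in its thread and screwed it in one full turn, and handed the job in at 23.4 s while still gripping its head.

- **Back-turn and drop:** I gripped the head on its flats and turned it back about 68° under a press that was mostly 5–7 N, briefly 12 N. It then dropped about 7.8 mm into the thread.
- **Full turn forward:** I turned it clockwise 360° as two half turns, following it down. Between them I opened the jaws and swung the gripper back 180°, because the last joint can't cover a full turn. The bolt stayed put, and the jaws closed on the same flats.
- **Last checks:** The gripper went down 16 mm over the full turn, and the tool tilts less than 0.1°. The vertical force is about 0 N and the sideways force about 3.5 N, with the arm at rest. The neighbouring bolt and the two coloured look-alikes stayed where they were in the last pictures. I did not recheck the wrench or the wafer jar; the arm passed high above the table on its one long move.
- **Disagreement:** The 16 mm is slightly more than the "about 15 mm" stated, but within the 1.5 mm of play. The bolt's own depth and angle were judged from the gripper's pose and the wrist pictures, not measured separately.

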